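# Change the pin in a toggle-clamped V-rail

## Robot

A 7-joint arm with a two-finger parallel gripper is mounted at the origin on a cart in front of the work surface, level with it; the furniture and walls round the work are solid. World frame = base frame: x ahead of the robot, y to its left, z up, the work surface at z = 0. Lengths are in m, angles in rad, forces in N, time in s.
With the tool pointing down it reaches from about 0.425 to 0.875 m from the base axis. Payload 4.7 kg.
Tool frame: the origin (TCP) lies at the very end of the fingers, on their centre line; the grasp point (between the pads) lies 19 mm behind it; z points along the fingers, y is the line along which they close (so a half turn about z gives the same grasp; the last joint's range is limited). The gripper opens to 87 mm and grips with 3 to 60 N. Pads are 19 mm wide; open, the fingers measure 117 mm over their backs; the gripper's body (75 mm by 190 mm) begins 51 mm behind the grasp point.
Start: joints at [1.135, 0.321, -0.07, 1.45, 0.023, 1.371, -0.057], TCP at [0.283, -0.585, 0.223] pointing down, gripper open.
Joint ranges: [-2.86, 2.86], [-0.3, 2.09], [-1.38, 1.24], [0.06, 2.45], [-1.56, 4.7], [0.09, 2.05], [-2.69, 2.69]. Speed limits (rad/s): [2.57, 2.57, 3.14, 3.14, 3.14, 3.14, 3.14].

## Interface

Orientations are given as a rotation vector (axis times angle).
In Python, from bench import ctrl, get_image, job gives the robot as it stands.
- The arm moves only by the shell command python3 -m crank 'ROWS' [FORCE]. ROWS is JSON, a list that holds one entry, the list of rows, each a list of 5 numbers: the shift along the tool's x, y, z in mm, then the turn about the tool's z in rad, then the closure, from -1 (fully open) to 1 (shut), so that 0 is half open. A call has 1 to 10 rows; each row shifts and turns the commanded pose from where the row before left it, along the tool's axes as they then stand; what a row does not reach is not made up. A row lasts 1/12 s, in which the tool goes at most 41.7 mm and 7.16 degrees, less where a joint would pass 70% of its speed; a pose out of reach is approached as far as the arm can. A call with a gripper value outside its range is refused whole. The fingers move at their own pace and stop on an object; FORCE is the grip in N (left out, the last holds). Time passes only in rows, so rows that do not move let the fingers close. It gives the time, the measured TCP pose, the force, the opening and the grip force at its end, in the units of the state.
- ctrl.get_state(): the state, without advancing time (a new reading comes with each control period).
- get_image(name): name is "scene" or "top" or "wrist"; returns a dict with "pixels" (400x640x3 uint8, red, green, blue), "fx", "fy", "cx", "cy" (pixels), "T" (4x4, takes a point from camera to world coordinates); the wrist camera has in their place "T_tool_cam" (4x4, takes a point from camera to tool coordinates, whose origin is the TCP and whose axes are the flange's). Camera axes: x right, y down, z forward; pixel columns grow to the right and rows downward; lengths in m; the calibration is good to about 2 mm. A picture is of the moment at which its call begins: read the wrist's pose just before it. There is no depth.
- job.close_job(): hands the job in; it is judged then, once.
The state is a dict: "time": time; "joint_positions": joint angles; "qd": joint speeds; "joint_torque": joint torques, N m; "position": TCP position; "tool_rot": TCP orientation; "ft_force": force on the tool from outside, world axes, zero at the start; "torque": the same for the moment, N m; "grip_width": opening from 0.0 (shut) to 1.0 (fully open); "grip_force": force on a finger pad.
Only numpy, scipy, OpenCV 4.12 (cv2) and the standard library are available. Lean on these libraries where they do the work, as an engineer would, in place of code of your own. Each camera call takes 0.05 s, during which the arm holds its last target. There are 200 camera calls.

## Task

Change the pin in the V-rail fixture: throw the toggle clamp's handle right over to release the finished pin, lift that pin out of the groove and set it down, without dropping it, to lie on the floor of the open carton. Then slide the plain pin gently along the groove, without lifting it out, until it is up against the stop, and throw the handle back over so that the clamp holds it. Leave the discs in the carton and the bolt where they are.

Things in the scene. Friction and masses are not known exactly. Their poses are not given: they have to be found in the camera images.
- fixture: Steel V-rail fixture on a grey stand, fixed. Origin: on the bench under the middle of the groove. Own axes: y along the groove to the stop, x across it to the clamp's hinge, z up. Base plate 130 x 230 mm (x -33 to +98 mm), top 150 mm above the bench. On it the rail, 220 mm long (y -110 to +110 mm), 36 mm wide, its flat top 180 mm above the bench.
- groove (a point): Middle of the bottom line of the 90 degree V-groove, 170.5 mm above the bench, straight above the fixture's origin; same axes. The groove is 19 mm wide and 9.5 mm deep and runs the rail's length. A pin lying in it has its axis 187.5 mm above the bench, 7.5 mm above the rail's flat top, and its highest line at 199.5 mm.
- stop: Dark steel block 36 x 15 x 54 mm fixed at the +y end of the groove, top 204 mm above the bench. This point: middle of the face that the pins butt against, at fixture y = 100 mm. A pin against it has its centre at fixture y = 62.5 mm.
- pivot (a point): Clamp's hinge axis (along fixture y), at fixture x = 65, y = 60, z = 195 mm. Arm and handle swing about it in the plane y = 60 mm. Clamped, the arm reaches across the groove, rubber foot on the pin, highest part 238 mm above the bench. Released, the arm stands up beyond the hinge, its end at fixture x 75 to 115 mm, up to 275 mm high.
- handle (a joint): Toggle handle's angle, rad: 0 = clamped (leans 40 degrees from upright, over the groove), 0.70 = upright, 1.57 = fully released (leans 50 degrees the other way). It weighs 0.3 kg, moves with 1 to 4 N at the knob, and falls by its weight to the end of travel on whichever side of upright it is left. It drives the arm: arm angle = 1.114 x this.
- knob (a point): Centre of the black ball knob, 26 mm across, 85 mm from the hinge, on a 10 mm bar. At handle angle q: fixture x = 65 - 85 sin(0.698 - q), y = 60, z = 195 + 85 cos(0.698 - q) mm; 260 mm high clamped, 280 upright, 250 high at x = 130 released. Pinched from above, fingers either side along fixture y, it turns between the pads as the handle swings.
- pin_a_center (a point): Centre of the finished pin: steel, 24 mm diameter, 75 mm long, 0.18 to 0.37 kg, with a 10 mm wide turned neck (15 mm diameter) 24 mm from its centre, on the side away from the stop. It starts clamped in the groove against the stop. Its own y axis runs along the pin.
- pin_b_center (a point): Centre of the plain pin: same size and mass, no neck. It starts in the same groove, 15 to 35 mm behind the finished one, on the side away from the stop. Slides with 1 to 4 N. Its own y axis runs along the pin.
- cut_carton: Large open-topped cardboard carton, fixed. Origin: on the bench under its middle. Inside 440 mm (its x) by 280 mm (its y), floor 5 mm above the bench, walls 12 mm thick, tops 250 mm above the bench. A pin lying on its floor has its centre 17 mm above the bench and may roll along its x. Discs lie at its far end; the floor is bare from x -215 to +60 mm.
- disc_stack_a: Stack of mesh discs, 102 mm across, 19 mm high, loose, lying in the far left corner of the carton; leave alone. Origin under its middle.
- laminate_disc: Brown laminated disc, 90 mm across, 22 mm high, loose, lying in the far right corner of the carton; leave alone. Origin under its middle.
- bolt_2: Steel hex bolt, 59 mm long, 17 mm high, loose, lying on the bench near the fixture; leave alone. Origin under its middle.

How it is judged:
By the outcome, as a careful person would: the job done as asked, in the order asked, and still so for the second after the job is handed in, with the robot touching nothing.
It also fails if it takes over 72 s, if anything falls off the work surface, if the arm or the gripper's body presses on something with over 40 N, if the wrist force passes 120 N, or if a joint passes its speed limit or range.

## Working session

There is one attempt and no reset: what is moved stays moved. The work goes in short steps, Python scripts to look and compute and a shell command to move; the robot and the scene stay as the last step left them, time stands still between calls to the robot, and variables do not carry over. Pictures are saved under pics/ and viewed, at most 10 in all, crops included, and the job is handed in when it is done.

```bash
ls; mkdir -p pics; python3 - <<'E'
from bench import ctrl,get_image
import cv2,numpy as np
s=ctrl.get_state();print({k:np.round(v,3).tolist() for k,v in s.items()})
for n in("top","scene"):
    i=get_image(n);cv2.imwrite(f"pics/{n}0.png",i["pixels"][:,:,::-1])
    print(n,i["fx"],i["fy"],i["cx"],i["cy"],np.round(i["T"],4).tolist())
i=get_image("wrist");print(i["fx"],np.round(i["T_tool_cam"],4).tolist())
E
```

```text
pics
{'time': 0.0, 'joint_positions': [1.135, 0.322, -0.07, 1.452, 0.023, 1.371, -0.057], 'qd': [-0.001, -0.002, -0.001, 0.0, 0.001, 0.001, 0.002], 'joint_torque': [-0.0, -49.128, -0.403, -31.253, -0.064, 0.043, 0.0], 'position': [0.282, -0.585, 0.221], 'tool_rot': [-3.061, -0.7, 0.001], 'ft_force': [-0.308, -0.287, 0.424], 'torque': [-0.011, -0.001, 0.009], 'grip_force': 0.0, 'grip_width': 0.997}
top 492.39884399315133 492.39884399315133 321.9942726365481 201.58803006578816 [[0.0128, -0.9932, 0.1157, 0.3238], [-0.9998, -0.0111, 0.0155, -0.0686], [-0.0141, -0.1159, -0.9932, 1.2429], [0.0, 0.0, 0.0, 1.0]]
scene 482.93397877234304 482.93397877234304 320.82266447534835 199.06282437114461 [[-0.9999, -0.0087, -0.0098, 0.4812], [-0.0018, 0.8355, -0.5495, 0.5872], [0.013, -0.5494, -0.8355, 1.1737], [0.0, 0.0, 0.0, 1.0]]
275.34682863823656 [[-0.0006, -0.9645, -0.2642, 0.0717], [1.0, -0.0004, -0.0011, 0.0006], [0.0009, -0.2642, 0.9645, -0.1621], [0.0, 0.0, 0.0, 1.0]]
```

View pics/top0.png

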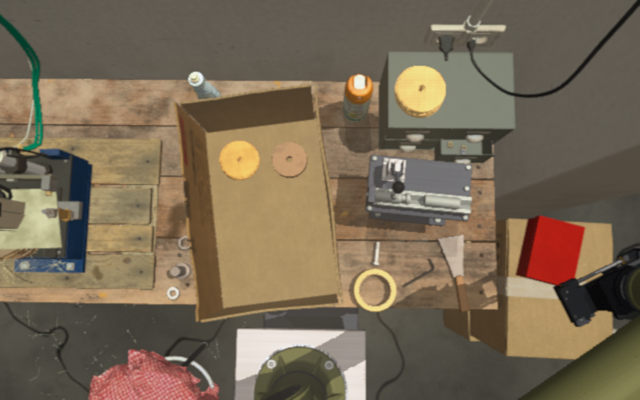

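View pics/scene0.png

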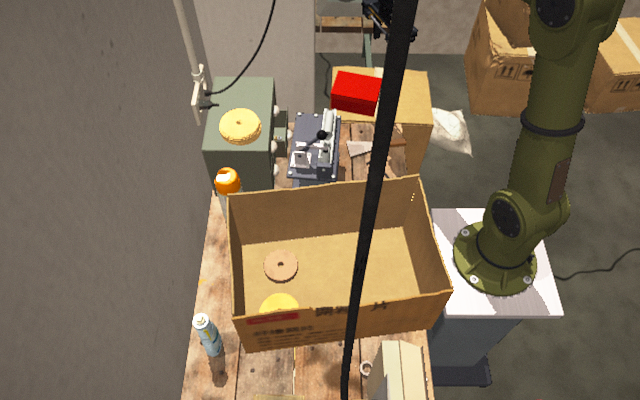

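The top view shows the fixture at about (420,190), its stop end to the left (+y), the hinge toward the far side (+x), and the carton centred at about (262,205). I'll zoom in on the fixture.

```bash
python3 - <<'E'
import cv2
a=cv2.imread("pics/top0.png")[145:235,355:485];cv2.imwrite("pics/top0c.png",cv2.resize(a,None,fx=6,fy=6,interpolation=cv2.INTER_CUBIC))
E
```

```text
(no output)
```

View pics/top0c.png

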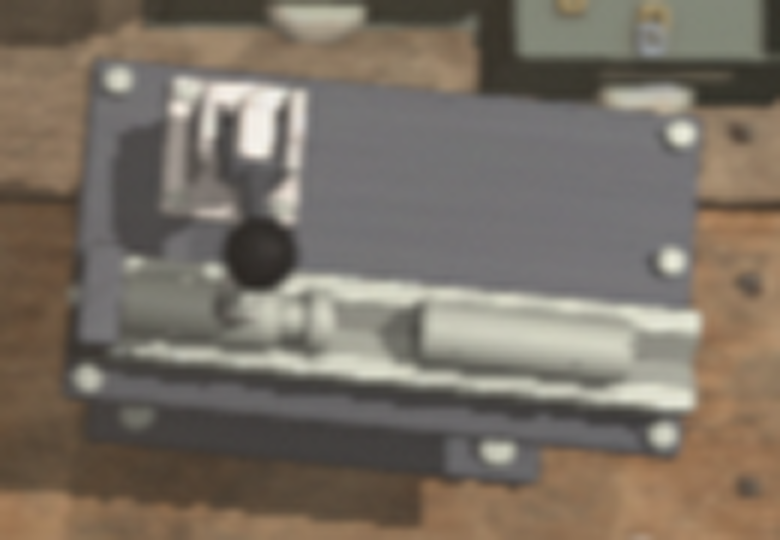

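Crop of the top view: base-plate corners at (95,62), (703,115), (678,455) and (68,397); knob at (258,252); pin A is at the left under the foot with its neck near (292,315); pin B runs from (420,330) to (635,350). Next I'll fit the poses.

```bash
cat > h.py <<'E'
import numpy as np
from scipy.optimize import least_squares
T=np.array([[0.0128,-0.9932,0.1157,0.3238],[-0.9998,-0.0111,0.0155,-0.0686],[-0.0141,-0.1159,-0.9932,1.2429]])
F=492.399;C=np.array([321.994,201.588])
def ray(p,z):
    d=T[:,:3]@np.r_[(np.array(p)-C)/F,1];return (T[:,3]+d*(z-T[2,3])/d[2])[:2]
def R(a):return np.array([[np.cos(a),-np.sin(a)],[np.sin(a),np.cos(a)]])
def fit(loc,w):
    loc=np.array(loc);w=np.array(w)
    r=least_squares(lambda p:(loc@R(p[2]).T+p[:2]-w).ravel(),[.5,0,0]);return r.x,(r.fun.reshape(-1,2)*1000).round(1)
E
cat > m.py <<'E'
from h import *
c=lambda u,v:(355+(u+.5)/6-.5,145+(v+.5)/6-.5)
w=[ray(c(*p),.15) for p in[(95,62),(703,115),(678,455),(68,397)]]
w.append(ray(c(258,252),.260))
f,r=fit([(.098,.115),(.098,-.115),(-.033,-.115),(-.033,.115),(.0104,.06)],w);print("fix",f.round(4),r.tolist())
ex=lambda p:R(-f[2])@(p-f[:2])
for n,p in dict(b0=(420,330),b1=(635,350)).items():print(n,(ex(ray(c(*p),.1935))*1000).round(1))
w=[ray(p,.25) for p in[(177,103),(312,87),(342,298),(200,320)]]
g,r=fit([(.232,.152),(.232,-.152),(-.232,-.152),(-.232,.152)],w);print("carton",g.round(4),r.tolist())
for n,p in dict(pA=(0,.0625),neck=(0,.0385),knob=(.0104,.06),knobr=(.130,.06),pB=(0,-.05)).items():print(n,(R(f[2])@p+f[:2]).round(4))
for p in[(0,0),(-.08,0),(.06,0)]:print("cart",p,(R(g[2])@p+g[:2]).round(4))
E
python3 m.py
```

```text
fix [ 0.4537 -0.2647 -0.0838] [[2.6, 1.2], [1.4, -0.8], [-1.5, -1.9], [-1.2, 2.3], [-1.3, -0.8]]
b0 [-0.3 -7.1]
b1 [ -0.2 -83.6]
carton [0.4428 0.0784 0.1496] [[6.3, 11.0], [14.8, -8.2], [-11.3, -11.3], [-9.8, 8.5]]
pA [ 0.459  -0.2024]
neck [ 0.4569 -0.2263]
knob [ 0.4691 -0.2058]
knobr [ 0.5883 -0.2158]
pB [ 0.4495 -0.3145]
cart (0, 0) [0.4428 0.0784]
cart (-0.08, 0) [0.3637 0.0664]
cart (0.06, 0) [0.5021 0.0873]
```

```bash
python3 - <<'E'
from bench import get_image
import cv2,numpy as np
w=get_image("wrist")["pixels"][:,:,::-1]
t=cv2.imread("pics/top0.png")[235:345,530:640];s=cv2.imread("pics/scene0.png")[0:70,345:435]
f=lambda a,h,wd:cv2.resize(a,(wd,h),interpolation=cv2.INTER_CUBIC)
top=np.hstack([f(t,300,300),f(s,300,386)])
out=np.zeros((600,700,3),np.uint8);out[:300,:686]=top;out[300:,:480]=f(w,300,480)
cv2.imwrite("pics/g.png",out)
E
```

```text
(no output)
```

View pics/g.png

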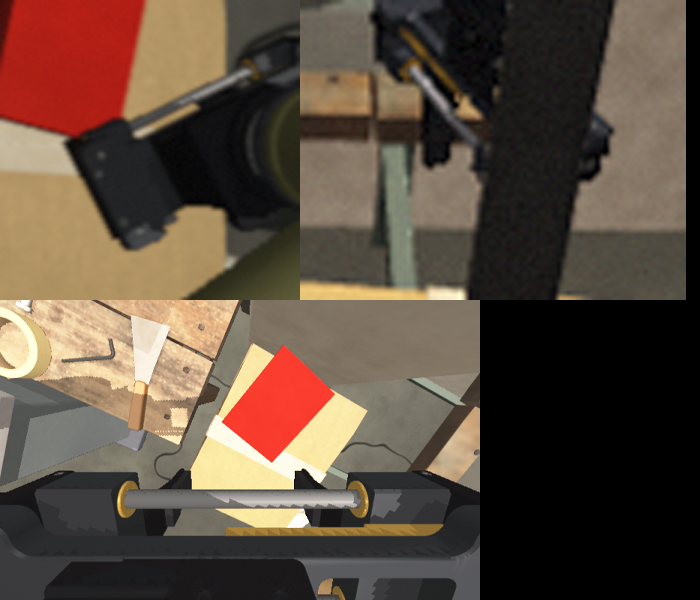

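The composite shows the gripper body is wide along the closing direction. Closing across the groove beside pin A at y≈60 would therefore strike the released arm. My plan is to draw pin A back along the groove first, then lift it out further back. I'll throw the handle first.

```bash
cat > to.py <<'E'
# to.py fx fy z(mm, fixture frame) yaw_deg(tool x vs fixture x): shift in tool axes (mm), turn (rad); 'c' prefix = carton frame
import sys,numpy as np
from bench import ctrl
from scipy.spatial.transform import Rotation as Ro
from h import R
fr={'f':[.4537,-.2647,-.0838],'c':[.4428,.0784,.1496]}
s=ctrl.get_state();M=Ro.from_rotvec(s["tool_rot"]).as_matrix();p=np.array(s["position"])
o=fr[sys.argv[1]];a=[float(v) for v in sys.argv[2:]]
w=np.r_[R(o[2])@np.array(a[:2])/1000+o[:2],a[2]/1000]
yaw=np.arctan2(M[1,0],M[0,0]);t=(yaw-o[2]-np.radians(a[3])+np.pi)%(2*np.pi)-np.pi
print("now frame",((R(-o[2])@(p[:2]-o[:2]))*1000).round(1),(p[2]*1000).round(1),"yaw",np.degrees(yaw-o[2]).round(1),"tilt",M[2].round(3))
print("shift",(M.T@(w-p)*1000).round(1),"turn",round(t,3),"f",np.round(s["ft_force"],1),"t",round(s["time"],2),"j7",round(s["joint_positions"][6],2), "gw",round(s["grip_width"],3))
E
python3 to.py f 10 60 330 0
python3 -m crank '[[[0,0,-40,0.12,-1],[0,0,-40,0.12,-1],[0,0,-29,0.12,-1],[0,0,0,0.12,-1],[0,0,0,0.052,-1],[0,0,0,0,-1]]]' 10
python3 to.py f 10 60 330 0
```

```text
now frame [-143.8 -333.6] 221.9 yaw 30.6 tilt [-0.    -0.001 -1.   ]
shift [ 332.6 -260.7 -107.8] turn 0.534 f [-0.   0.6 -0.2] t 0.2 j7 -0.06 gw 0.999
time: 0.7
position: [0.2827, -0.5855, 0.3321]
tool_rot: [3.138, -0.131, 0.001]
ft_force: [0.8, 1.4, -0.5]
grip_width: 1.003
grip_force: 0.0
now frame [-143.6 -334. ] 332.1 yaw 0.0 tilt [ 0.     0.001 -1.   ]
shift [ 153.7 -393.9    1.8] turn 0.0 f [ 0.8  1.4 -0.5] t 0.7 j7 -0.57 gw 1.003
```

```bash
python3 -m crank '[[[15,-36,0,0,-1],[15,-36,0,0,-1],[15,-36,0,0,-1],[15,-36,0,0,-1],[15,-36,0,0,-1],[15,-36,0,0,-1],[15,-36,0,0,-1],[15,-36,0,0,-1],[15,-36,0,0,-1],[15,-36,0,0,-1]]]' | head -2
python3 -m crank '[[[4,-30,0,0,-1],[0,-4,0,0,-1],[0,0,0,0,-1]]]' | head -2
python3 to.py f 10 60 246 0
python3 - <<'E'
from bench import get_image
import cv2;i=get_image("wrist");cv2.imwrite("pics/w1.png",i["pixels"][:,:,::-1]);print(i["cx"],i["cy"])
E
```

```text
time: 1.53
position: [0.4618, -0.2369, 0.3311]
time: 1.78
position: [0.469, -0.2025, 0.3313]
now frame [10.  63.2] 331.3 yaw 0.5 tilt [-0.001 -0.    -1.   ]
shift [ 0.   3.2 85.3] turn 0.009 f [-0.5 -0.4 -0.9] t 1.78 j7 -1.29 gw 0.998
323.35949091153543 198.8429553178876
```

View pics/w1.png

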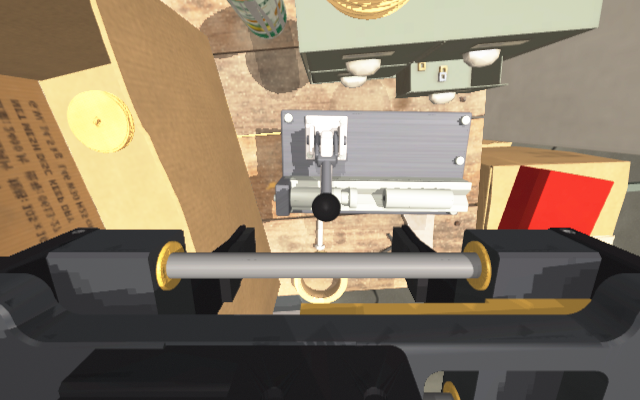

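Wrist view: knob at (326,207), plate far corners at about (282,111) and (470,113), the bolt at (320,235) below it, and the cabinet front at rows 50–85.

```bash
cat > wr.py <<'E'
# wrist pixel -> fixture frame at height z ; usage: wr(px,z)
import numpy as np
from bench import ctrl
from scipy.spatial.transform import Rotation as Ro
from h import R
A=np.array([[-0.0006,-0.9645,-0.2642,0.0717],[1,-0.0004,-0.0011,0.0006],[0.0009,-0.2642,0.9645,-0.1621]])
def wr(px,z,s=None,fr=(.4537,-.2647,-.0838)):
    s=s or ctrl.get_state();M=Ro.from_rotvec(s["tool_rot"]).as_matrix()
    o=M@A[:,3]+s["position"];d=M@A[:,:3]@np.array([(px[0]-323.36)/275.347,(px[1]-198.84)/275.347,1])
    w=(o+d*(z-o[2])/d[2])[:2];return w,(R(-fr[2])@(w-fr[:2])*1000).round(1)
E
python3 - <<'E'
from wr import *
for n,p,z in[("knob 10.4,60",(326,207),.26),("TL 98,115",(282,111),.15),("TR 98,-115",(470,113),.15),("cab top",(305,50),.17),("cab bot",(312,82),0),("cab top",(400,38),.17),("bolt",(320,235),.01),("carton rim outer",(98,0),.25)]:
    w,f=wr(p,z);print(n,w.round(4),f)
E
```

```text
knob 10.4,60 [ 0.4682 -0.2078] [ 9.7 57.9]
TL 98,115 [ 0.5576 -0.1633] [ 95.1 109.7]
TR 98,-115 [ 0.5375 -0.3862] [  93.6 -114. ]
cab top [ 0.6159 -0.1978] [156.   80.3]
cab bot [ 0.6071 -0.1976] [147.3  79.7]
cab top [ 0.6192 -0.2982] [167.8 -19.6]
bolt [ 0.3373 -0.1885] [-122.3   66.1]
carton rim outer [ 0.6441 -0.0467] [171.5 233.1]
```

```bash
python3 -m crank '[[[0,2,40,0,-1],[0,2,35,0.009,-1],[0,0,8,0,-1],[0,0,0,0,1],[0,0,0,0,1],[0,0,0,0,1],[0,0,0,0,1],[0,0,0,0,1],[0,0,0,0,1]]]' 10
python3 to.py f 10 60 248 0
```

```text
time: 2.58
position: [0.4687, -0.2096, 0.2498]
tool_rot: [3.137, -0.143, 0.003]
ft_force: [-0.6, 0.1, -0.9]
grip_width: 0.632
grip_force: 0.0
now frame [10.3 56.2] 249.8 yaw -0.4 tilt [ 0.002  0.001 -1.   ]
shift [-0.4 -3.8  1.8] turn -0.007 f [-0.6  0.1 -0.9] t 2.58 j7 -1.3 gw 0.632
```

```bash
python3 -m crank '[[[0,-2,1,0,1],[0,0,0,0,1],[0,0,0,0,1],[0,0,0,0,1],[0,0,0,0,1],[0,0,0,0,1],[0,0,0,0,1],[0,0,0,0,1]]]' 10
python3 to.py f 10 60 248 0
```

```text
time: 3.25
position: [0.4686, -0.2045, 0.2475]
tool_rot: [-3.135, 0.139, 0.001]
ft_force: [-0.5, 5.0, 1.4]
grip_width: 0.286
grip_force: 10.0
now frame [ 9.8 61.2] 247.5 yaw -0.3 tilt [-0.001 -0.004 -1.   ]
shift [ 0.2  1.2 -0.5] turn -0.005 f [-0.5  5.   1.4] t 3.25 j7 -1.3 gw 0.286
```

```bash
python3 -m crank '[[[0,-3,0,0,1],[8.9,0,-6.6,0,1],[9.8,0,-5.3,0,1],[10.3,0,-4.1,0,1],[10.8,0,-2.6,0,1],[11.1,0,-1.2,0,1],[11.1,0,0.2,0,1]]]'
python3 to.py f 72 60 269 0
python3 -m crank '[[[11,0,1.7,0,1],[10.7,0,3.1,0,1],[10.1,0,4.5,0,1],[9.6,0,5.8,0,1],[8.6,0,6.9,0,1],[7.7,0,8.1,0,1],[0,0,0,0,1],[0,0,0,0,1]]]'
python3 to.py f 130 60 237 0
```

```text
time: 3.83
position: [0.5307, -0.2099, 0.2673]
tool_rot: [3.138, -0.143, -0.001]
ft_force: [-0.5, 0.9, -1.4]
grip_width: 0.287
grip_force: 10.0
now frame [72.1 61. ] 267.3 yaw -0.4 tilt [-0.  0. -1.]
shift [-0.1  1.  -1.7] turn -0.008 f [-0.5  0.9 -1.4] t 3.83 j7 -1.37 gw 0.287
time: 4.5
position: [0.5885, -0.215, 0.2364]
tool_rot: [-3.138, 0.142, -0.001]
ft_force: [3.0, 1.7, -1.0]
grip_width: 0.29
grip_force: 10.0
now frame [130.2  60.8] 236.4 yaw -0.4 tilt [ 0.001 -0.001 -1.   ]
shift [-0.2  0.8 -0.6] turn -0.007 f [ 3.   1.7 -1. ] t 4.5 j7 -1.42 gw 0.29
```

```bash
python3 -m crank '[[[0,0,0,0,-0.1],[0,0,0,0,-0.1],[0,0,0,0,-0.1],[0,0,0,0,-0.1],[0,0,-25,0,-0.1],[0,0,-40,0,-0.1],[0,0,-40,0,-0.1],[-20,12,0,-0.12,-0.1],[-35,12,0,-0.12,-0.1],[-35,12,0,-0.12,-0.1]]]'
python3 to.py f 0 24 330 80
```

```text
time: 5.33
position: [0.4987, -0.2545, 0.3428]
tool_rot: [3.111, 0.435, 0.001]
ft_force: [-0.1, -0.8, 0.1]
grip_width: 0.55
grip_force: 0.0
now frame [44.  13.9] 342.8 yaw 20.7 tilt [ 0.001  0.    -1.   ]
shift [-37.6 -25.   12.7] turn -1.035 f [-0.1 -0.8  0.1] t 5.33 j7 -0.9 gw 0.55
```

```bash
python3 -m crank '[[[-38,0,0,0,-0.1],[0,-25,0,0,-0.1],[0,0,0,-0.12,-0.1],[0,0,0,-0.12,-0.1],[0,0,0,-0.12,-0.1],[0,0,0,-0.12,-0.1],[0,0,0,-0.12,-0.1],[0,0,0,-0.12,-0.1],[0,0,0,-0.12,-0.1],[0,0,0,-0.12,-0.1]]]' |head -1
python3 -m crank '[[[0,0,0,-0.075,-0.1],[0,0,0,0,-0.1]]]' |head -1
python3 to.py f 0 24 330 80
python3 - <<'E'
from bench import get_image
import cv2;i=get_image("wrist");cv2.imwrite("pics/w2.png",i["pixels"][:,:,::-1])
E
```

```text
time: 6.17
time: 6.33
now frame [-0.2 23.2] 342.2 yaw 79.6 tilt [-0.001 -0.    -1.   ]
shift [ 0.9  0.1 12.2] turn -0.007 f [ 0.2  0.1 -0.2] t 6.33 j7 0.17 gw 0.546
```

View pics/w2.png

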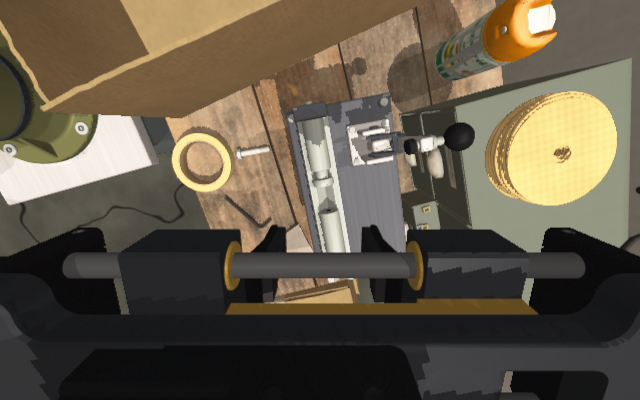

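Wrist view: handle fully over, with the knob at (460,137) and arm end and foot around (410–440,140–175). Pin A's neck is at (322,180), and pin B's front end at about (328,207).

```bash
python3 - <<'E'
from wr import *
for n,p,z in[("knob 130,60",(460,137),.25),("foot bottom",(436,178),.265),("foot top",(438,152),.265),("arm near",(410,148),.26),("hinge low edge",(395,163),.21),("neck 0,38.5",(322,180),.195),("Arear 0,25",(325,190),.19),("Bfront",(328,208),.19)]:
    print(n,wr(p,z)[1])
import cv2
a=cv2.imread("pics/w2.png")[90:230,270:490];cv2.imwrite("pics/w2c.png",cv2.resize(a,None,fx=3.5,fy=3.5,interpolation=cv2.INTER_CUBIC))
E
```

```text
knob 130,60 [132.3  59.1]
foot bottom [102.5  29.5]
foot top [106.  52.]
arm near [84.1 59.1]
hinge low edge [81.1 39.2]
neck 0,38.5 [ 0.3 32.5]
Arear 0,25 [ 1.3 19.1]
Bfront [ 0.7 -3.3]
```

View pics/w2c.png

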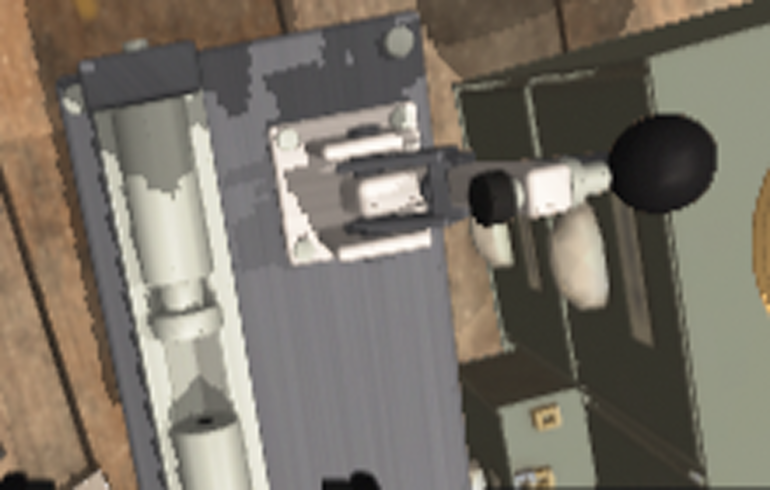

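```bash
python3 -m crank '[[[0,0,40,0,-0.1],[0,0,40,0,-0.1],[0,0,30,0,-0.1],[0,0,15,0,-0.1],[0,0,0,0,-0.1]]]'
python3 to.py f 0 23.5 186 80
```

```text
time: 6.8
position: [0.4532, -0.2404, 0.2129]
tool_rot: [-2.494, -1.899, 0.005]
ft_force: [-0.8, -0.7, 0.3]
grip_width: 0.548
grip_force: 0.0
now frame [-2.5 24.2] 212.9 yaw 79.4 tilt [ 0.002 -0.008 -1.   ]
shift [-0.2  2.8 26.9] turn -0.011 f [-0.8 -0.7  0.3] t 6.8 j7 0.15 gw 0.548
```

```bash
python3 -m crank '[[[0,1,15,0,-0.1],[0,1,8,0,-0.1],[0,0,3,0,-0.1],[0,0,0,0,-0.1]]]'
python3 to.py f 0 23.5 186 80
python3 -m crank '[[[0,0,0,0,1],[0,0,0,0,1],[0,0,0,0,1],[0,0,0,0,1],[0,0,0,0,1],[0,0,0,0,1]]]' 12
python3 to.py f 0 23.5 186 80
```

```text
time: 7.13
position: [0.4579, -0.242, 0.1913]
tool_rot: [-2.498, -1.905, 0.0]
ft_force: [0.3, 0.3, -0.9]
grip_width: 0.551
grip_force: 0.0
now frame [ 2.3 22.9] 191.3 yaw 79.5 tilt [-0. -0. -1.]
shift [ 0.1 -2.4  5.3] turn -0.009 f [ 0.3  0.3 -0.9] t 7.13 j7 0.15 gw 0.551
time: 7.63
position: [0.4552, -0.2413, 0.191]
tool_rot: [-2.494, -1.903, 0.006]
ft_force: [-7.4, 2.2, 5.4]
grip_width: 0.235
grip_force: 12.1
now frame [-0.5 23.4] 191.0 yaw 79.5 tilt [ 0.    -0.006 -1.   ]
shift [0.2 0.5 5. ] turn -0.009 f [-7.4  2.2  5.4] t 7.63 j7 0.15 gw 0.235
```

```bash
python3 -m crank '[[[0,-2,0,0,0.2],[0,0,0,0,0.2],[0,0,4,0,0.2],[0,0,0,0,0.2],[0,0,0,0,1],[0,0,0,0,1],[0,0,0,0,1],[0,0,0,0,1],[0,0,0,0,1]]]' 12
python3 to.py f 0 23.5 186 80
```

```text
time: 8.38
position: [0.455, -0.241, 0.1868]
tool_rot: [-2.496, -1.905, 0.002]
ft_force: [-6.3, 1.4, 2.1]
grip_width: 0.266
grip_force: 11.8
now frame [-0.7 23.7] 186.8 yaw 79.5 tilt [ 0.    -0.003 -1.   ]
shift [-0.   0.7  0.8] turn -0.009 f [-6.3  1.4  2.1] t 8.38 j7 0.15 gw 0.266
```

```bash
python3 -m crank '[[[-3,-1,0,0,1],[-5,0.4,0,0,1],[-5,0.9,0,0,1],[-5,0.9,0,0,1],[-5,0.9,0,0,1],[0,0,0,0,1]]]'
python3 to.py f 0 23.5 186 80
python3 -m crank '[[[-4,0.7,0,0,1],[-4,0.7,0,0,1],[-3,0.5,0,0,1],[-3,0.5,0,0,1],[-2,0.4,0,0,1],[0,0,0,0,1]]]'
python3 to.py f 0 23.5 186 80
python3 - <<'E'
from bench import get_image
import cv2;i=get_image("wrist");cv2.imwrite("pics/w3.png",i["pixels"][:,:,::-1])
E
```

```text
time: 8.88
position: [0.4525, -0.2651, 0.1871]
tool_rot: [2.498, 1.904, 0.002]
ft_force: [1.9, 1.2, -1.4]
grip_width: 0.264
grip_force: 12.5
now frame [-1.1 -0.5] 187.1 yaw 79.4 tilt [ 0.     0.001 -1.   ]
shift [23.8 -3.3  1.1] turn -0.01 f [ 1.9  1.2 -1.4] t 8.88 j7 0.19 gw 0.264
time: 9.38
position: [0.4509, -0.2809, 0.1873]
tool_rot: [2.497, 1.905, 0.001]
ft_force: [3.3, 3.1, -1.1]
grip_width: 0.264
grip_force: 12.3
now frame [ -1.4 -16.4] 187.3 yaw 79.5 tilt [-0.     0.001 -1.   ]
shift [39.5 -5.9  1.2] turn -0.009 f [ 3.3  3.1 -1.1] t 9.38 j7 0.21 gw 0.264
```

View pics/w3.png

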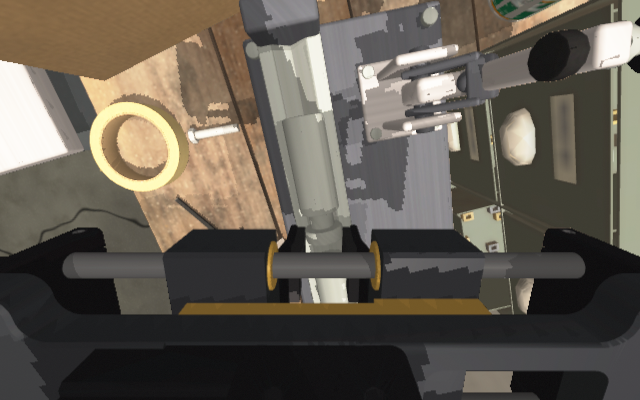

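Wrist view: pin A has been drawn back, with its front end at about (303,115). The arm stands clear to the right.

```bash
python3 - <<'E'
from wr import *
print(wr((303,115),.193)[1],wr((319,222),.19)[1])
E
python3 -m crank '[[[-2,0.4,0,0,1],[-2,0.4,0,0,1],[-2,0.4,0,0,1],[0,0,0,0,1],[0,0,0,0,0.2],[0,0,0,0,0.2],[0,0,-25,0,0.2],[0,0,0,0,0.2]]]'
python3 to.py f -1.2 13 212 90
```

```text
[ 2.  60.4] [-1.2 -2.9]
time: 10.1
position: [0.4504, -0.2891, 0.2156]
tool_rot: [2.494, 1.901, -0.002]
ft_force: [1.6, -0.2, 0.8]
grip_width: 0.387
grip_force: 0.0
now frame [ -1.3 -24.6] 215.6 yaw 79.4 tilt [-0.004  0.004 -1.   ]
shift [37.  -6.9  3.4] turn -0.185 f [ 1.6 -0.2  0.8] t 10.1 j7 0.23 gw 0.387
```

```bash
python3 -m crank '[[[18,-3.5,0,0,0],[19,-3.4,0,0,0],[0,0,0,-0.1,0],[0,0,0,-0.085,0],[0,0,0,0,0],[0,0,0,0,0]]]'|head -1
python3 to.py f -1.2 13 184 90
```

```text
time: 10.6
now frame [-2.5 14.3] 212.1 yaw 89.9 tilt [-0.002 -0.    -1.   ]
shift [-1.2  1.3 28.1] turn -0.002 f [0.1 0.2 0.4] t 10.6 j7 0.35 gw 0.499
```

```bash
python3 -m crank '[[[-1.3,1.3,14,0,0],[0,0,9,0,0],[0,0,5,0,0],[0,0,0,0,0],[0,0,0,0,0]]]'
python3 to.py f -1.2 13 184 90
```

```text
time: 11.02
position: [0.454, -0.2504, 0.1838]
tool_rot: [-2.311, -2.127, 0.001]
ft_force: [-0.2, 0.7, -0.1]
grip_width: 0.502
grip_force: 0.0
now frame [-0.9 14.2] 183.8 yaw 90.1 tilt [ 0.    -0.001 -1.   ]
shift [-1.2 -0.3 -0.2] turn 0.001 f [-0.2  0.7 -0.1] t 11.02 j7 0.35 gw 0.502
```

```bash
python3 -m crank '[[[0,0,1,0,1],[0,0,0,0,1],[0,0,0,0,1],[0,0,0,0,1],[0,0,0,0,1],[0,0,0,0,1]]]' 40
python3 to.py f -1.2 13 184 90
python3 -m crank '[[[0,0,-3,0,1],[0,0,-4,0,1],[0,0,-6,0,1],[0,0,-10,0,1],[0,0,-10,0,1],[0,0,0,0,1]]]' 40
python3 to.py f -1.2 13 184 90
```

```text
time: 11.52
position: [0.4552, -0.2504, 0.1835]
tool_rot: [2.309, 2.127, 0.002]
ft_force: [2.4, -0.8, -0.6]
grip_width: 0.264
grip_force: 40.0
now frame [ 0.3 14.3] 183.5 yaw 90.1 tilt [-0.001  0.002 -1.   ]
shift [-1.3 -1.5 -0.5] turn 0.002 f [ 2.4 -0.8 -0.6] t 11.52 j7 0.35 gw 0.264
time: 12.02
position: [0.4556, -0.251, 0.219]
tool_rot: [2.308, 2.126, 0.002]
ft_force: [0.2, 0.5, -3.0]
grip_width: 0.262
grip_force: 40.0
now frame [ 0.8 13.8] 219.0 yaw 90.1 tilt [-0.002  0.004 -1.   ]
shift [-0.7 -2.1 35. ] turn 0.002 f [ 0.2  0.5 -3. ] t 12.02 j7 0.35 gw 0.262
```

```bash
python3 -m crank '[[[0,0,-25,0,1],[0,0,-35,0,1],[0,0,-35,0,1],[0,0,-20,0,1],[0,0,0,0,1]]]' 40 |head -3
python3 to.py c 20 0 330 90
```

```text
time: 12.43
position: [0.4564, -0.2512, 0.3369]
tool_rot: [2.304, 2.122, 0.004]
now frame [ -35.6 -328. ] 336.9 yaw 76.7 tilt [-0.004  0.009 -1.   ]
shift [332.  -21.2   5.2] turn -0.232 f [-0.1 -0.2 -2.2] t 12.43 j7 0.37 gw 0.266
```

```bash
python3 -m crank '[[[12,-1,0,0,1],[25,-2,0,0,1],[32,-2,0,0,1],[35,-2,0,0,1],[35,-2,0,0,1],[35,-2,0,0,1],[35,-2,0,0,1],[35,-2,0,0,1],[30,-2,0,0,1],[25,-2,0,0,1]]]' 40 |head -2
python3 -m crank '[[[20,-1,0,0,1],[13,-1,0,0,1],[0,0,0,-0.08,1],[0,0,0,-0.08,1],[0,0,0,-0.07,1],[0,0,0,0,1]]]' 40 |tail -3
python3 to.py c 20 0 330 90
python3 - <<'E'
from bench import get_image
import cv2;i=get_image("wrist");cv2.imwrite("pics/w4.png",i["pixels"][:,:,::-1])
E
```

```text
time: 13.27
position: [0.4579, 0.053, 0.3288]
ft_force: [0.1, -0.0, -2.8]
grip_width: 0.266
grip_force: 40.0
now frame [16.6  2.1] 328.7 yaw 90.1 tilt [ 0.    -0.004 -1.   ]
shift [-2.1  3.4 -1.3] turn 0.001 f [ 0.1 -0.  -2.8] t 13.77 j7 -0.02 gw 0.266
```

View pics/w4.png

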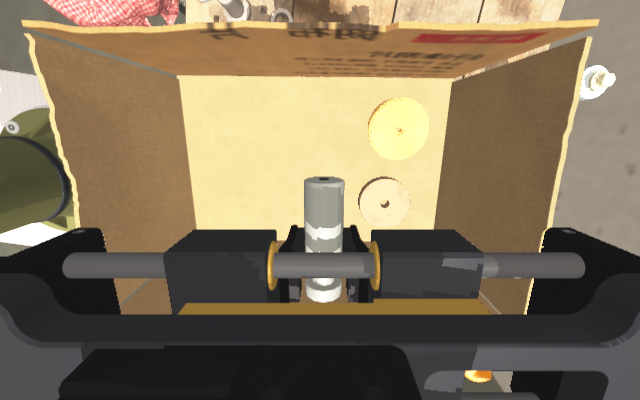

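Wrist view: pin A hangs level in the fingers at (323,235). The carton floor corners are at (180,77) and (452,77), the discs at (399,128) and (384,202), and the bare floor lies below and to the left.

```bash
python3 - <<'E'
from wr import *
for p,z in [((180,77),.005),((452,77),.005),((399,128),.024),((384,202),.027)]:
    print(wr(p,z,fr=(.4428,.0784,.1496))[1])
E
python3 to.py c 0 0 15 90
```

```text
[-218.4  147.6]
[225.8 146.1]
[140.2  66.1]
[121.9 -59.3]
now frame [16.8  1.9] 329.0 yaw 89.9 tilt [ 0.    -0.003 -1.   ]
shift [ -2.  -15.7 314.1] turn -0.002 f [-0.7 -0.5 -3.1] t 13.82 j7 -0.02 gw 0.266
```

```bash
python3 -m crank '[[[4,-15,10,0,1],[0,0,25,0,1],[0,0,35,0,1],[0,0,35,0,1],[0,0,30,0,1],[0,0,25,0,1],[0,0,20,0,1],[0,0,0,0,1]]]' 40
python3 to.py c 0 5 15 90; python3 -c "
from bench import ctrl
s=ctrl.get_state();print(s['joint_positions'],s['joint_torque'])"
```

```text
time: 14.48
position: [0.4407, 0.0835, 0.146]
tool_rot: [-2.048, -2.372, 0.01]
ft_force: [-1.2, 0.0, -3.3]
grip_width: 0.264
grip_force: 40.0
now frame [-1.3  5.4] 146.0 yaw 89.8 tilt [ 0.001 -0.01  -1.   ]
shift [ -0.5   2.6 131. ] turn -0.003 f [-1.2  0.  -3.3] t 14.48 j7 -0.07 gw 0.264
[ 0.48834322 -0.026748   -0.71464348  1.99698519 -0.0210393   1.17447672
 -0.07148566] [-3.12491683e-01 -2.28998405e+01  1.85155906e-01 -3.23098111e+01
  1.45545593e-03 -8.05206522e-01 -1.53482147e-01]
```

```bash
python3 -m crank '[[[0,1,20,0,1],[0,1,25,0,1],[0,0,25,0,1],[0,0,20,0,1],[0,0,12,0,1],[0,0,5,0,1],[0,0,0,0,1],[0,0,0,0,1]]]' 40
python3 to.py c 0 5 15 90; python3 -c "
from bench import ctrl
s=ctrl.get_state();print(s['joint_positions'],s['joint_torque'])"
```

```text
time: 15.15
position: [0.4478, 0.0845, 0.0449]
tool_rot: [2.052, 2.378, 0.001]
ft_force: [0.7, 0.0, -3.1]
grip_width: 0.267
grip_force: 40.0
now frame [5.9 5.3] 44.9 yaw 89.9 tilt [-0.     0.001 -1.   ]
shift [-0.3 -5.9 29.9] turn -0.002 f [ 0.7  0.  -3.1] t 15.15 j7 -0.19 gw 0.267
[ 0.45164985  0.13558134 -0.72516028  2.09266777  0.11067866  0.94901343
 -0.18625657] [ 7.29879102e-03 -2.70710474e+01 -2.41083451e+00 -2.64707333e+01
 -4.72879945e-02  7.59053486e-02 -1.82298815e-02]
```

```bash
python3 -m crank '[[[0,0,10,0,1],[0,0,8,0,1],[0,0,5,0,1],[0,0,2,0,1],[0,0,0,0,1],[0,0,0,0,1]]]' 40
python3 -m crank '[[[0,0,2,0,1],[0,0,1,0,1],[0,0,0,0,1]]]' 40
python3 to.py c 0 5 15 90
```

```text
time: 15.65
position: [0.4471, 0.0844, 0.0189]
tool_rot: [-2.051, -2.379, 0.0]
ft_force: [0.2, 0.5, -3.5]
grip_width: 0.267
grip_force: 40.0
time: 15.9
position: [0.447, 0.0843, 0.0159]
tool_rot: [2.051, 2.38, -0.0]
ft_force: [-0.2, 0.6, -2.7]
grip_width: 0.267
grip_force: 40.0
now frame [5.1 5.2] 15.9 yaw 89.9 tilt [-0. -0. -1.]
shift [-0.2 -5.1  0.9] turn -0.002 f [-0.2  0.6 -2.7] t 15.9 j7 -0.23 gw 0.267
```

```bash
python3 -m crank '[[[0,0,1,0,1],[0,0,0,0,1]]]' 40 | sed -n 2,4p
python3 -m crank '[[[0,0,1,0,1],[0,0,0,0,1]]]' 40| sed -n 2,4p
python3 -m crank '[[[0,0,1,0,1],[0,0,0,0,1]]]' 40| sed -n 2,4p
```

```text
position: [0.4471, 0.0843, 0.015]
tool_rot: [2.051, 2.38, -0.0]
ft_force: [-0.2, 0.6, -2.7]
position: [0.4471, 0.0843, 0.0139]
tool_rot: [-2.051, -2.38, 0.0]
ft_force: [-0.6, 0.0, -3.7]
position: [0.447, 0.0843, 0.0129]
tool_rot: [-2.051, -2.38, 0.0]
ft_force: [0.3, 0.3, -3.0]
```

```bash
python3 -m crank '[[[0,0,1,0,1],[0,0,0,0,1]]]' 40 | sed -n 2,4p
python3 -m crank '[[[0,0,1,0,1],[0,0,0,0,1]]]' 40| sed -n 2,4p
```

```text
position: [0.4472, 0.0843, 0.0123]
tool_rot: [2.051, 2.379, -0.0]
ft_force: [-1.0, -0.0, 0.6]
position: [0.4472, 0.0843, 0.0122]
tool_rot: [2.051, 2.379, -0.002]
ft_force: [-5.1, -1.4, 10.8]
```

```bash
python3 -m crank '[[[0,0,-1,0,1],[0,0,0,0,0.3],[0,0,0,0,0.3],[0,0,0,0,0.2],[0,0,0,0,0],[0,0,0,0,0],[0,0,0,0,0]]]' 10
python3 -m crank '[[[0,0,-10,0,0],[0,0,-20,0,0],[0,0,-35,0,0],[0,0,-40,0,0],[0,0,-40,0,0],[0,0,-40,0,0],[0,0,-40,0,0],[0,0,-40,0,0],[0,0,-40,0,0],[0,0,-15,0,0]]]'
python3 - <<'E'
from bench import get_image
import cv2;i=get_image("wrist");cv2.imwrite("pics/w5.png",i["pixels"][:,:,::-1])
i=get_image("top");cv2.imwrite("pics/t5.png",i["pixels"][:,:,::-1])
E
python3 to.py f -0.5 -130 330 90
```

```text
time: 17.32
position: [0.4471, 0.0843, 0.012]
tool_rot: [2.051, 2.38, 0.0]
ft_force: [0.6, -0.1, -0.8]
grip_width: 0.482
grip_force: 0.0
time: 18.15
position: [0.4486, 0.0852, 0.3386]
tool_rot: [2.046, 2.375, 0.008]
ft_force: [0.8, 0.2, -0.4]
grip_width: 0.507
grip_force: 0.0
now frame [-34.4 348.2] 336.2 yaw 103.3 tilt [-0.001  0.007 -1.   ]
shift [-473.1  -77.3    6.3] turn 0.233 f [-0.6  0.8 -0.5] t 18.25 j7 -0.0 gw 0.501
```

```bash
python3 -m crank '[[[-25,-4,0,0,1],[-35,-6,0,0,1],[-37,-6,0,0,1],[-37,-6,0,0,1],[-37,-6,0,0,1],[-37,-6,0,0,1],[-37,-6,0,0,1],[-37,-6,0,0,1],[-37,-6,0,0,1],[-37,-6,0,0,1]]]' 10|head -1
python3 -m crank '[[[-37,-6,0,0,1],[-37,-6,0,0,1],[-30,-6,0,0,1],[-3,0,0,0,1],[0,0,0,0.12,1],[0,0,0,0.12,1],[0,0,0,0.12,1],[0,0,0,0.12,1],[0,0,0,0.12,1],[0,0,0,0.12,1]]]'|head -1
python3 -m crank '[[[0,0,0,0.12,1],[0,0,0,0.12,1],[0,0,0,0.12,1],[0,0,0,0.12,1],[0,0,0,0.12,1],[0,0,0,0.12,1],[0,0,0,0.12,1],[0,0,0,0.12,1],[0,0,0,0.12,1],[0,0,0,0,1]]]'
python3 to.py f -0.3 -122 215 0
python3 - <<'E'
from bench import get_image
import cv2;i=get_image("wrist");cv2.imwrite("pics/w6.png",i["pixels"][:,:,::-1])
import numpy as np
a=cv2.imread("pics/t5.png")[100:300,180:340];b=cv2.imread("pics/w6.png")
o=np.zeros((500,800,3),np.uint8);o[:500,:400]=cv2.resize(a,(400,500),interpolation=2);o[:400,400:]=cv2.resize(b[40:280,200:440],(400,400),interpolation=2);cv2.imwrite("pics/c6.png",o)
E
```

```text
time: 19.08
time: 19.92
time: 20.75
position: [0.44, -0.3837, 0.331]
tool_rot: [-3.137, 0.13, 0.002]
ft_force: [-0.6, 0.4, 0.2]
grip_width: 0.005
grip_force: 0.0
now frame [  -3.7 -119.7] 331.0 yaw 0.0 tilt [-0.001 -0.002 -1.   ]
shift [  3.6   2.4 116. ] turn 0.001 f [-0.6  0.4  0.2] t 20.75 j7 -0.99 gw 0.005
```

View pics/c6.png

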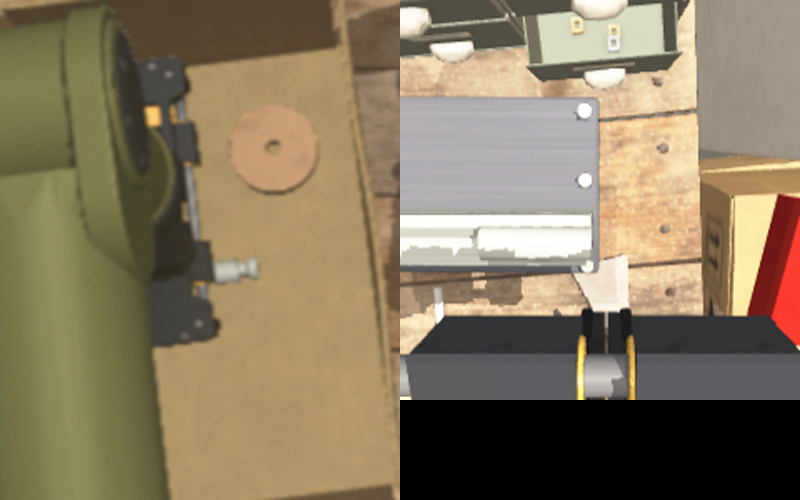

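The composite shows pin A lying on the bare carton floor at about (235,268), with the laminated disc undisturbed. Pin B is in the groove, with its ends at crop x≈478 and 590, so its rear end is just inside the rail's end.

```bash
python3 - <<'E'
from wr import *
for u in (478,592):print(wr((200+(u-400)*.6,40+242*.6),.193)[1])
print("rail end",wr((200+(594-400)*.6,40+225*.6),.18)[1],"plate end -115",wr((200+(599-400)*.6,40+180*.6),.15)[1])
E
```

```text
[  0.9 -34.5]
[   1.3 -110.8]
rail end [  10.5 -111.8] plate end -115 [  38.6 -114.7]
```

```bash
python3 -m crank '[[[3,16,40,0,1],[0,0,40,0,1],[0,0,35,0,1],[0,0,25,0,1],[0,0,7,0,1],[0,0,0,0,1],[0,0,0,0,1]]]' 10
python3 to.py f 0 -100 183.5 0
```

```text
time: 21.38
position: [0.4424, -0.4006, 0.1876]
tool_rot: [3.139, -0.125, 0.002]
ft_force: [0.2, -0.2, 0.4]
grip_width: 0.006
grip_force: 0.0
now frame [ 1.000e-01 -1.364e+02] 187.6 yaw 0.2 tilt [ 0.001  0.001 -1.   ]
shift [  0.1 -36.4   4. ] turn 0.004 f [ 0.2 -0.2  0.4] t 21.38 j7 -0.98 gw 0.006
```

```bash
python3 -m crank '[[[0,0,4,0,1],[0,-3,0,0,1],[0,-3,0,0,1],[0,-3,0,0,1],[0,-3,0,0,1],[0,-3,0,0,1],[0,-3,0,0,1],[0,-3,0,0,1],[0,-3,0,0,1],[0,-3,0,0,1]]]'
python3 to.py f 0 -100 183.5 0
python3 - <<'E'
from bench import get_image
import cv2;i=get_image("wrist");cv2.imwrite("pics/w7.png",i["pixels"][:,:,::-1])
E
```

```text
time: 22.22
position: [0.4442, -0.3741, 0.1828]
tool_rot: [3.138, -0.128, 0.001]
ft_force: [1.4, -3.0, 0.4]
grip_width: 0.009
grip_force: 1.4
now frame [  -0.3 -109.8] 182.8 yaw 0.1 tilt [ 0.001  0.001 -1.   ]
shift [ 0.3 -9.8 -0.7] turn 0.002 f [ 1.4 -3.   0.4] t 22.22 j7 -1.02 gw 0.009
```

```bash
for k in 1; do python3 -m crank '[[[0,-4,0,0,1],[0,-4,0,0,1],[0,-4,0,0,1],[0,-4,0,0,1],[0,-4,0,0,1],[0,-4,0,0,1],[0,-4,0,0,1],[0,-4,0,0,1],[0,-4,0,0,1],[0,-4,0,0,1]]]'; done | sed -n 2,4p
python3 -m crank '[[[0,-4,0,0,1],[0,-4,0,0,1],[0,-4,0,0,1],[0,-4,0,0,1],[0,-4,0,0,1],[0,-4,0,0,1],[0,-4,0,0,1],[0,-3,0,0,1],[0,-3,0,0,1],[0,-2,0,0,1]]]'| sed -n 2,4p
python3 to.py f 0 10 183 0
```

```text
position: [0.4474, -0.3334, 0.1826]
tool_rot: [3.139, -0.127, 0.0]
ft_force: [1.9, -3.1, 2.0]
position: [0.4502, -0.2973, 0.1824]
tool_rot: [-3.139, 0.127, 0.001]
ft_force: [1.7, -3.9, 0.8]
now frame [ -0.8 -32.8] 182.4 yaw 0.2 tilt [-0. -0. -1.]
shift [  0.9 -42.8  -0.6] turn 0.003 f [ 1.7 -3.9  0.8] t 23.93 j7 -1.13 gw 0.008
```

```bash
python3 -m crank '[[[0,-4,0,0,1],[0,-4,0,0,1],[0,-4,0,0,1],[0,-4,0,0,1],[0,-4,0,0,1],[0,-3,0,0,1],[0,-3,0,0,1],[0,-2,0,0,1],[0,-2,0,0,1],[0,0,0,0,1]]]'| sed -n 2,4p
python3 -m crank '[[[0,-1.5,0,0,1],[0,-1.5,0,0,1],[0,-1.5,0,0,1]]]'| sed -n 2,4p
python3 to.py f 0 10 183 0
```

```text
position: [0.4526, -0.2672, 0.1823]
tool_rot: [-3.138, 0.127, 0.001]
ft_force: [0.2, -1.6, -0.2]
position: [0.4528, -0.2634, 0.1823]
tool_rot: [-3.139, 0.128, 0.001]
ft_force: [1.3, -2.0, -0.1]
now frame [-1.   1.2] 182.3 yaw 0.1 tilt [-0. -0. -1.]
shift [ 1.  -8.8 -0.7] turn 0.002 f [ 1.3 -2.  -0.1] t 25.02 j7 -1.19 gw 0.004
```

```bash
python3 -m crank '[[[0,-1.5,0,0,1],[0,-1.5,0,0,1],[0,-1.5,0,0,1]]]'| sed -n 2,4p
python3 -m crank '[[[0,-1,0,0,1],[0,-1,0,0,1],[0,0,0,0,1]]]'| sed -n 2,4p
python3 -m crank '[[[0,-1,0,0,1],[0,-1,0,0,1],[0,0,0,0,1]]]'| sed -n 2,4p
python3 to.py f 0 10 183 0
```

```text
position: [0.4532, -0.2587, 0.1823]
tool_rot: [-3.139, 0.128, 0.001]
ft_force: [0.7, -3.2, -0.5]
position: [0.4534, -0.2565, 0.1823]
tool_rot: [-3.139, 0.127, 0.001]
ft_force: [0.9, -2.5, -1.0]
position: [0.4536, -0.2546, 0.1824]
tool_rot: [-3.139, 0.127, 0.001]
ft_force: [0.4, -1.5, -0.6]
now frame [-1. 10.] 182.4 yaw 0.2 tilt [-0. -0. -1.]
shift [ 0.9  0.  -0.6] turn 0.003 f [ 0.4 -1.5 -0.6] t 25.77 j7 -1.2 gw -0.001
```

```bash
python3 -m crank '[[[0,-1,0,0,1],[0,-1,0,0,1]]]'| sed -n 2,4p
python3 -m crank '[[[0,-1,0,0,1],[0,0,0,0,1]]]'| sed -n 2,4p
python3 -m crank '[[[0,-1,0,0,1],[0,0,0,0,1]]]'| sed -n 2,4p
```

```text
position: [0.4538, -0.2529, 0.1824]
tool_rot: [-3.139, 0.128, 0.0]
ft_force: [0.5, -2.9, -0.8]
position: [0.4539, -0.2515, 0.1824]
tool_rot: [-3.139, 0.127, 0.001]
ft_force: [1.2, -1.5, -1.4]
position: [0.4539, -0.2507, 0.1824]
tool_rot: [-3.139, 0.127, 0.0]
ft_force: [0.9, -1.5, 0.2]
```

```bash
python3 -m crank '[[[0,-1,0,0,1],[0,0,0,0,1]]]'| sed -n 2,4p
python3 to.py f 0 10 183 0
```

```text
position: [0.454, -0.2498, 0.1824]
tool_rot: [-3.139, 0.127, 0.0]
ft_force: [0.7, -1.4, -0.2]
now frame [-0.9 14.9] 182.4 yaw 0.2 tilt [-0. -0. -1.]
shift [ 0.9  4.9 -0.6] turn 0.003 f [ 0.7 -1.4 -0.2] t 26.43 j7 -1.21 gw 0.005
```

```bash
python3 -m crank '[[[0,-1,0,0,1],[0,0,0,0,1]]]'| sed -n 2,4p
python3 -m crank '[[[0,-1,0,0,1],[0,0,0,0,1]]]'| sed -n 2,4p
python3 -m crank '[[[0,-1,0,0,1],[0,0,0,0,1]]]'| sed -n 2,4p
```

```text
position: [0.4541, -0.2488, 0.1824]
tool_rot: [-3.139, 0.127, 0.0]
ft_force: [0.6, -0.9, -1.0]
position: [0.4542, -0.2478, 0.1824]
tool_rot: [-3.139, 0.127, 0.0]
ft_force: [0.4, -1.7, -0.4]
position: [0.4542, -0.2475, 0.1825]
tool_rot: [3.138, -0.128, -0.0]
ft_force: [-0.2, -4.8, -1.4]
```

```bash
python3 -m crank '[[[0,-1,0,0,1],[0,0,0,0,1]]]'| sed -n 2,4p
python3 to.py f 0 10 183 0
python3 -m crank '[[[0,6,0,0,1],[0,0,-25,0,1],[0,0,-40,0,1],[0,0,-40,0,1],[0,0,-35,0,1],[0,0,0,0,1]]]'|head -2
python3 to.py f 130 60 330 0
python3 - <<'E'
from bench import get_image
import cv2;i=get_image("wrist");cv2.imwrite("pics/w8.png",i["pixels"][:,:,::-1])
E
```

```text
position: [0.4542, -0.2475, 0.1825]
tool_rot: [3.137, -0.129, 0.001]
ft_force: [1.0, -5.8, -1.1]
now frame [-0.9 17.2] 182.5 yaw 0.1 tilt [ 0.     0.002 -1.   ]
shift [ 0.9  7.2 -0.4] turn 0.002 f [ 1.  -5.8 -1.1] t 27.1 j7 -1.22 gw 0.004
time: 27.6
position: [0.4571, -0.2521, 0.3307]
now frame [ 2.3 12.8] 330.7 yaw 0.2 tilt [ 0.012  0.004 -1.   ]
shift [127.8 -46.7   2. ] turn 0.004 f [ 0.9  0.1 -0.2] t 27.6 j7 -1.2 gw 0.002
```

```bash
python3 - <<'E'
from wr import *
import cv2
s=ctrl.get_state();M=Ro.from_rotvec(s["tool_rot"]).as_matrix()
im=cv2.cvtColor(cv2.imread("pics/w8.png"),cv2.COLOR_BGR2GRAY)
o=[]
for y in range(-20,111,5):
    w=np.r_[R(-.0838)@[0.000,y/1000]+[.4537,-.2647],.197]
    c=A[:,:3].T@(M.T@(w-s["position"])-A[:,3]);u=c[:2]/c[2]*275.347+[323.36,198.84]
    o.append((y,int(im[int(u[1]),int(u[0])]) if 0<=u[1]<400 and 0<=u[0]<640 else -1))
print(o)
E
python3 -m crank '[[[30,-11,0,0,-0.1],[32,-12,0,0,-0.1],[32,-12,0,0,-0.1],[31,-12,0,0,-0.1],[3,0,0,0,-0.1],[0,0,0,0,-0.1],[0,0,0,0,-0.1],[0,0,0,0,-0.1]]]' 10|head -2
python3 to.py f 130 60.8 238 0
```

```text
[(-20, 251), (-15, 251), (-10, 251), (-5, 251), (0, 251), (5, 251), (10, 251), (15, 251), (20, 251), (25, 214), (30, 237), (35, 253), (40, 254), (45, 254), (50, 254), (55, 254), (60, 254), (65, 254), (70, 254), (75, 214), (80, 203), (85, 201), (90, 200), (95, 200), (100, 162), (105, 132), (110, 166)]
time: 28.32
position: [0.5841, -0.2162, 0.322]
now frame [125.9  59.2] 322.0 yaw 0.1 tilt [-0.001  0.    -1.   ]
shift [ 4.3 -1.6 84. ] turn 0.001 f [-0.2  0.1  0.1] t 28.32 j7 -1.39 gw 0.505
```

The brightness profile puts pin B's rear edge at y≈25 and runs unbroken to the stop at 100, so the pin is seated. Now I'll close the clamp.

```bash
python3 -m crank '[[[2,-1,35,0,-0.1],[1,0,35,0,-0.1],[0,0,15,0,-0.1],[0,0,0,0,-0.1],[0,0,0,0,-0.1]]]'|head -2
python3 to.py f 130 60.8 237 0
```

```text
time: 28.73
position: [0.5871, -0.2155, 0.2376]
now frame [128.9  60.2] 237.6 yaw 0.1 tilt [-0.001  0.    -1.   ]
shift [ 1.1 -0.6  0.6] turn 0.001 f [ 1.  -0.   0.8] t 28.73 j7 -1.4 gw 0.551
```

Now I'll pinch the knob and run the arc backwards.

```bash
python3 -m crank '[[[1,-0.5,0,0,1],[0,0,0,0,1],[0,0,0,0,1],[0,0,0,0,1],[0,0,0,0,1],[0,0,0,0,1]]]' 12 | tail -3
python3 -m crank '[[[-7.7,0,-8.1,0,1],[-8.6,0,-6.9,0,1],[-9.6,0,-5.8,0,1],[-10.1,0,-4.5,0,1],[-10.7,0,-3.1,0,1],[-11,0,-1.7,0,1],[0,0,0,0,1]]]'
python3 to.py f 72 60.8 267.5 0
```

```text
ft_force: [-0.2, -1.3, 4.2]
grip_width: 0.283
grip_force: 12.0
time: 29.82
position: [0.5295, -0.2097, 0.2686]
tool_rot: [3.138, -0.129, -0.002]
ft_force: [-0.2, -1.7, 4.4]
grip_width: 0.285
grip_force: 12.0
now frame [70.9 61.1] 268.6 yaw 0.1 tilt [-0.001  0.001 -1.   ]
shift [1.1 0.3 1.1] turn 0.001 f [-0.2 -1.7  4.4] t 29.82 j7 -1.35 gw 0.285
```

```bash
python3 -m crank '[[[-11.1,0,-0.2,0,1],[-11.1,0,1.2,0,1],[-10.8,0,2.6,0,1],[-10.3,0,4.1,0,1],[-9.8,0,5.3,0,1],[-8.9,0,6.6,0,1],[0,0,0,0,1],[0,0,0,0,1]]]'
python3 to.py f 10 60.8 247.5 0
```

```text
time: 30.48
position: [0.4681, -0.2044, 0.2473]
tool_rot: [-3.138, 0.128, 0.007]
ft_force: [-5.0, -1.2, 3.0]
grip_width: 0.288
grip_force: 12.0
now frame [ 9.3 61.3] 247.3 yaw 0.1 tilt [-0.005 -0.    -1.   ]
shift [ 0.7  0.5 -0.2] turn 0.002 f [-5.  -1.2  3. ] t 30.48 j7 -1.3 gw 0.288
```

```bash
python3 -m crank '[[[0,0,0,0,-0.2],[0,0,0,0,-0.2],[0,0,0,0,-0.2],[0,0,0,0,-0.2],[0,0,0,0,-0.2],[0,0,-20,0,-0.2],[0,0,-40,0,-0.2],[0,0,-40,0,-0.2],[0,0,0,0,-0.2]]]'|sed -n 2,5p
python3 -m crank '[[[-20,15,0,0,-0.2],[-20,30,0,0,-0.2],[-20,35,0,0,-0.2],[-20,35,0,0,-0.2],[-20,35,0,0,-0.2],[-20,35,0,0,-0.2],[-20,35,0,0,-0.2],[-20,30,0,0,-0.2],[0,20,0,0,-0.2],[0,0,0,0,-0.2]]]'|head -2
python3 - <<'E'
from bench import get_image
import cv2,numpy as np
i=get_image("top")["pixels"][:,:,::-1];cv2.imwrite("pics/t9.png",i)
a=cv2.imread("pics/top0.png")
def knob(m):
    g=cv2.cvtColor(m,cv2.COLOR_BGR2GRAY)[175:200,385:412];y,x=np.nonzero(g<40);return (x.mean()+385).round(1),(y.mean()+175).round(1),len(x)
print(knob(a),knob(i))
g=lambda m:cv2.cvtColor(m,cv2.COLOR_BGR2GRAY).astype(int)
d=(abs(g(a)-g(i))>35).astype(np.uint8)
n,_,st,c=cv2.connectedComponentsWithStats(d[:,140:500])
for k in range(1,n):
    if st[k,4]>12:print(c[k].round()+[140,0],st[k])
E
```

```text
position: [0.4732, -0.2053, 0.3563]
tool_rot: [3.134, -0.127, 0.019]
ft_force: [0.8, -0.8, 2.0]
grip_width: 0.601
time: 32.07
position: [0.2855, -0.4651, 0.3472]
(np.float64(nan), np.float64(nan), 0) (np.float64(nan), np.float64(nan), 0)
[405. 199.] [262 194   5   9  23]
[435. 205.] [279 195  40  16 178]
[443. 200.] [286 197  34   8 140]
[450. 197.] [300 196  20   3  29]
[265. 208.] [114 206  24   5  71]
[476. 294.] [318 270  39  42 836]
[381. 295.] [ 214  280   74   32 1065]
[449. 298.] [304 284  12  25 207]
[345. 301.] [195 293  21  14 145]
[415. 300.] [273 294   5  14  52]
[287. 350.] [  95  330  109   51 1684]
[344. 356.] [ 179  331   47   50 1262]
[299. 396.] [154 392  11   8  26]<stdin>:6: RuntimeWarning: Mean of empty slice.
  ret = ret.dtype.type(ret / rcount)
```

The top-view difference shows the knob back at its starting place, pin B where the neck was (405,199), the rear of the groove empty, and pin A in the carton at (265,208). There is no change at the discs or the bolt.

```bash
python3 -c "
from bench import job
print(job.close_job())"
```

```text
the job is handed in; nothing more can be done
None
```

The job is done and handed in after about 32 s of robot time: the finished pin lies on the carton floor, the plain pin is against the stop and clamped, and the discs and bolt were not moved; to clear the released clamp arm I first drew the finished pin back along the groove, which pushed the plain pin back about 28 mm, to the end of the rail.

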